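# Push the loose base out of a small baking tin over a post

### The arm

A 6-joint arm with a two-finger parallel gripper is mounted at the origin on a cart in front of the work surface, level with it; the furniture and walls round the work are solid. World frame = base frame: x ahead of the robot, y to its left, z up, the work surface at z = 0. Lengths are in mm, angles in rad, forces in N, time in s.
With the tool pointing down it reaches from about 350 to 875 mm from the base axis. Payload 4.2 kg.
Tool frame: the origin (TCP) lies midway between the tips of the shut fingers; the grasp point (between the pads) lies 19 mm behind it; z points along the fingers, y is the line along which they close (so a half turn about z gives the same grasp; the last joint's range is limited). The gripper opens to 85 mm and grips with 20 to 120 N. Pads are 22 mm wide; open, the fingers measure 114 mm over their backs; the gripper's body (76 mm by 85 mm) begins 54 mm behind the grasp point. The pads swing forward as they close: fully open they stand 13 mm farther back than shut.
Start: joints at [1.406, 0.385, 0.008, 0, -1.194, -0.259], TCP at [256.984, 569.701, 231.312] pointing down, gripper open.
Joint ranges: [-3.14, 3.14], [-1.21, 2.06], [-1.07, 1.41], [-3.16, 2.05], [-2.99, -0.16], [-3.1, 3.1]. Speed limits (rad/s): [2.79, 2.79, 3.14, 3.14, 3.14, 3.14].

### API

Orientations are given as a unit quaternion [x, y, z, w].
In Python, from bench import sensors, get_image, camera_params, job_done gives the robot as it stands.
- The arm moves only by the tool servo_tool, never from a script. Its argument "motion" is a list of rows, each an object with "travel": the shift along the tool's x, y, z as a fraction of full scale, a list of three; "rot": the turn, a rotation vector about the tool's x, y, z as a fraction of full scale, a list of three; "hand": the opening, from 0 (shut) to 1 (fully open). In form: [{"travel": [x, y, z], "rot": [wx, wy, wz], "hand": hand}, ...]. A call has 1 to 10 rows; each row shifts and turns the commanded pose from where the row before left it, along the tool's axes as they then stand; what a row does not reach is not made up. Full scale, the value 1, is 25 cm for a shift and 360 degrees for a turn. A row lasts 1/12 s, in which the tool goes at most 41.7 mm and 7.16 degrees, less where a joint would pass 70% of its speed; a pose out of reach is approached as far as the arm can. A call with a number of a shift or a turn outside -1 to 1 is refused whole. A call with a gripper value outside its range is refused whole. The fingers move at their own pace and stop on an object; the grip force is fixed at half the most. Time passes only in rows, so rows that do not move let the fingers close. It gives the time, the measured TCP pose, the force, the opening and the grip force at its end, in the units of the state.
- sensors.read_state(): the state, without advancing time (a new reading comes with each control period).
- get_image(name): name is "scene" or "top"; returns (picture, depth): 400x640x3 uint8, red, green, blue; 400x640 float32, mm along the optical axis (not along the pixel's ray), 0 where there is no reading.
- camera_params(name): a dict with "camera_matrix" (3x3 intrinsics, pixels), "R" (3x3) and "t" (3): a world point X has camera coordinates R X + t. Camera axes: x right, y down, z forward; pixel columns grow to the right and rows downward; lengths in mm; the calibration is good to about 2 mm. A picture is of the moment at which its call begins. camera_params takes no time and is no camera call.
- job_done(): hands the job in; it is judged then, once.
The state is a dict: "clock": time; "joints": joint angles; "joint_vel": joint speeds; "joint_efforts": joint torques, N m; "position": TCP position; "ee_rot": TCP orientation; "contact_force": force on the tool from outside, world axes, zero at the start; "wrist_torque": the same for the moment, N m; "gripper_width": finger opening in mm; "grasp_force": force on a finger pad.
Only numpy, scipy, OpenCV 4.12 (cv2) and the standard library are available. Lean on these libraries where they do the work, as an engineer would, in place of code of your own. Each camera call takes 0.05 s, during which the arm holds its last target. There are 200 camera calls.

### The job

One of the two small round baking tins still has its loose base in it. Lower that tin over the slim post so that the post pushes the base up through the ring and the ring ends down on the post's foot; then take the base off the top of the post and lay it flat in the grey tray, leaving the ring standing round the post.

Things in the scene. Friction and masses are not known exactly. Their poses are not given: they have to be found in the camera images.
- ring: Ring of the tin that holds the loose base: plain aluminium, 66 mm outside diameter, 60 mm bore, 30 mm high, open at the top, with an inward lip 3 mm thick at the bottom leaving a 46 mm round opening. Loose, about 0.12 kg; grip it across its outside. Origin: centre of its underside, z up along its axis. The identical second ring is empty (table shows through) and not needed.
- base: Loose base: plain aluminium disc, 56 mm diameter, 8 mm thick, about 0.08 kg, at first lying in the ring on its lip, its top 19 mm below the ring's rim (no room for fingers beside it). It rises freely when pushed from below. Origin: centre of its underside, z up along its axis.
- slim_post: Slim pale wooden post fixed to the table: round stem 30 mm in diameter on a round foot 88 mm in diameter, 8 mm thick; flat top 63 mm above the table. Origin: centre of the foot's underside, z up. With the ring down on the foot, the base stands on the post's top, 25 mm clear of the ring's rim. The thick post nearby (54 mm stem, same foot and height) does not go through the ring.
- tray: The shallow grey plastic tray fixed to the table: 160 x 160 mm outside, walls 4 mm thick and 22 mm high, floor 4 mm above the table, empty. Origin at the centre of its underside, x and y along its sides, z up.

How it is judged:
By the outcome, as a careful person would: the job done as asked, in the order asked, and still so for the second after the job is handed in, with the robot touching nothing.
It also fails if it takes over 72 s, if anything falls off the work surface, if the arm or the gripper's body presses on something with over 40 N, if the wrist force passes 120 N, or if a joint passes its speed limit or range.

## Working session

There is one attempt and no reset: what is moved stays moved. The work goes in short steps, Python scripts to look and compute and a tool call to move; the robot and the scene stay as the last step left them, time stands still between calls to the robot, and variables do not carry over. Pictures are saved under pics/ and viewed, at most 10 in all, crops included, and the job is handed in when it is done.

Besides the shell and the picture viewer there is one more tool, called by a JSON object that holds its "method" and its "body", one argument or row to a line. servo_tool: Moves the arm, as the interface text tells. Its arguments: {"type":"object","properties":{"motion":{"type":"array"}},"required":["motion"]}

```bash
mkdir -p pics
cat > h.py <<'E'
import numpy as np, cv2
from bench import sensors, get_image, camera_params, job_done
def ray(cam,u,v,z):
    p=camera_params(cam);K=np.array(p["camera_matrix"]);R=np.array(p["R"]);t=np.array(p["t"])
    d=R.T@np.linalg.inv(K)@[u,v,1];c=-R.T@t
    return c+d*(z-c[2])/d[2]
def cloud(cam,depth):
    p=camera_params(cam);K=np.array(p["camera_matrix"]);R=np.array(p["R"]);t=np.array(p["t"])
    v,u=np.mgrid[0:400,0:640];P=np.stack([u,v,np.ones_like(u)],-1)@np.linalg.inv(K).T*depth[...,None]
    return (P-t)@R
def proj(cam,X):
    p=camera_params(cam);K=np.array(p["camera_matrix"]);c=np.array(p["R"])@X+np.array(p["t"]);q=K@c;return q[:2]/q[2]
def save(n,im):cv2.imwrite(n,im[...,::-1])
E
python3 - <<'E'
from h import *
for n in("top","scene"):
    im,d=get_image(n);save(f"pics/{n}0.png",im);np.savez(f"{n}0.npz",im=im,d=d)
    p=camera_params(n);print(n,-np.array(p["R"]).T@p["t"],np.array(p["R"])[2],p["camera_matrix"][0][0])
print(sensors.read_state())
E
```

```text
top [ 177.0186046   -90.83349127 1269.69443808] [ 2.28140248e-01  6.09241864e-04 -9.73628089e-01] 495.52107247025816
scene [  -53.11307025 -1100.76513323   794.18576476] [ 0.3724674   0.74576633 -0.55235913] 472.7265593952125
{'clock': 0.1, 'joints': array([ 1.40558190e+00,  3.85451719e-01,  6.75561312e-03, -4.80453681e-04,
       -1.19399655e+00, -2.58626525e-01]), 'joint_vel': array([-0.00098903, -0.00105184,  0.0029301 ,  0.00111456,  0.00056814,
        0.00060791]), 'joint_efforts': array([-6.32020929e-04, -3.93317091e+01,  1.88931620e+01,  4.19795483e+00,
       -2.57265187e-03,  3.21501993e-06]), 'position': array([256.78150394, 569.23121613, 230.33840422]), 'ee_rot': array([ 9.77609665e-01, -2.10424320e-01, -1.78777898e-04,  9.57554719e-04]), 'contact_force': array([-0.17127053, -0.43850959, -0.53018629]), 'wrist_torque': array([-0.00386327,  0.02567435,  0.00864691]), 'grasp_force': 0.0, 'gripper_width': 85.79997049074728}
```

View pics/top0.png

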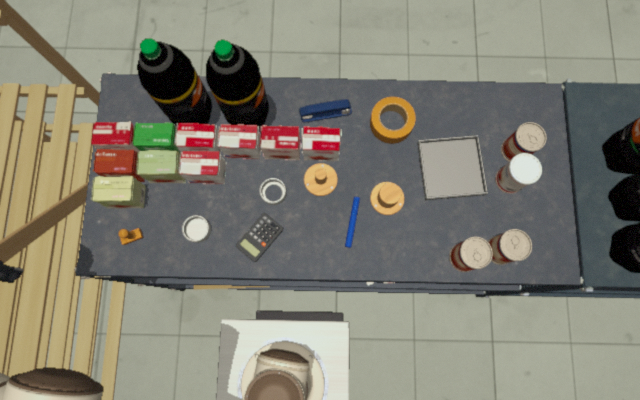

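View pics/scene0.png

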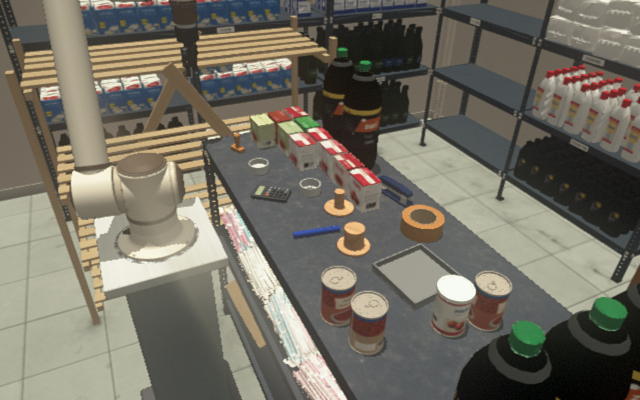

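Run:
```python
from h import *
for n in("top","scene"):
    print(n,proj(n,np.array([257,570,231.])),proj(n,np.array([0,0,0.])))
D=np.load("top0.npz");im=D["im"];C=cloud("top",D["d"])
for nm,u,v in(("ring",196,229),("empty",272,190),("slim",320,180),("slimtop",320,175),("thick",387,198),("tray",452,168),("tbl",300,230)):
    print(nm,C[v,u].round(),ray("top",u,v,0).round())
g=im.astype(int)
sat=g.max(-1)-g.min(-1);val=g.max(-1)
z=C[...,2]
for nm,(u0,v0,u1,v1) in dict(ring=(175,208,218,250),empty=(252,170,292,210)).items():
    m=np.zeros(z.shape,bool);m[v0:v1,u0:u1]=(val>130)[v0:v1,u0:u1]
    vv,uu=np.nonzero(m)
    print(nm,m.sum(),uu.min(),uu.max(),vv.min(),vv.max(),np.percentile(z[m],[2,20,50,80,98]).round(1))
    r=m&(z>22)&(z<40);p=C[r][:,:2]
    print(" rimpts",r.sum(),(p.min(0)+p.max(0))/2,np.ptp(p,axis=0), cv2.minEnclosingCircle(p.astype(np.float32)))
    cn,_=cv2.findContours(m.astype(np.uint8),0,2);c=max(cn,key=len);(x,y),rr=cv2.minEnclosingCircle(c);print(" circ",x,y,rr,ray("top",x,y,30),ray("top",x,y,20))
for nm,(u0,v0,u1,v1) in dict(slim=(300,158,342,200),thick=(366,178,410,220)).items():
    m=np.zeros(z.shape,bool);m[v0:v1,u0:u1]=((g[...,0]-g[...,2])>50)[v0:v1,u0:u1]
    t=m&(z>55);p=C[t];print(nm,m.sum(),t.sum(),cv2.minEnclosingCircle(p[:,:2].astype(np.float32)),p[:,:2].mean(0),p[:,2].mean())
    t=m&(z<16);p=C[t];print("  foot",cv2.minEnclosingCircle(p[:,:2].astype(np.float32)),p[:,2].mean())
big=lambda a,b,c,d:cv2.resize(im[b:d,a:c],None,fx=6,fy=6,interpolation=cv2.INTER_CUBIC)
save("pics/z0.png",np.hstack([big(172,200,222,260),big(250,160,300,220)]))
```

```text
top [  5.09737298 263.87145507] [283.00349457 384.43683606]
scene [192.38496218  76.80612447] [156.82791794 237.05770308]
ring [372. 236.  12.] [374. 240.   0.]
empty [482.  48.   1.] [482.  48.   0.]
slim [498. -79.  51.] [512. -78.   0.]
slimtop [508. -78.  65.] [526. -78.   0.]
thick [ 453. -247.   61.] [ 467. -255.    0.]
tray [ 551. -428.    5.] [ 552. -429.    0.]
tbl [377. -29.  -1.] [377. -29.   0.]
ring 530 182 208 215 241 [ 0.7 10.2 13.4 26.5 34.9]
 rimpts 117 [373.36519194 232.75967839] [65.37979057 65.21545863] ((372.92181396484375, 232.99868774414062), 33.41666030883789)
 circ 194.5 227.5 13.729630470275879 [373.21937603 235.87347066  30.        ] [374.80203031 238.50885364  20.        ]
empty 310 259 285 178 203 [-1.2  3.4  8.2 31.3 35.9]
 rimpts 117 [474.70797836  43.44279863] [64.44679615 65.42827424] ((474.8451843261719, 43.2955436706543), 33.0111198425293)
 circ 272.1019287109375 189.84951782226562 13.277365684509277 [475.12905216  44.23014829  30.        ] [477.53376124  45.31963966  20.        ]
slim 879 122 ((352.32342529296875, -85.70045471191406), 175.3800506591797) [495.56917123 -80.03404692] 123.34779074428542
  foot ((514.063720703125, -78.56827545166016), 45.39640808105469) 9.374302824369677
thick 892 369 ((331.5274353027344, -181.59471130371094), 179.1943359375) [ 461.00457506 -251.99373772] 80.63512244737981
  foot ((466.1401672363281, -254.5149688720703), 44.87564468383789) 9.028051681678908
```

View pics/z0.png

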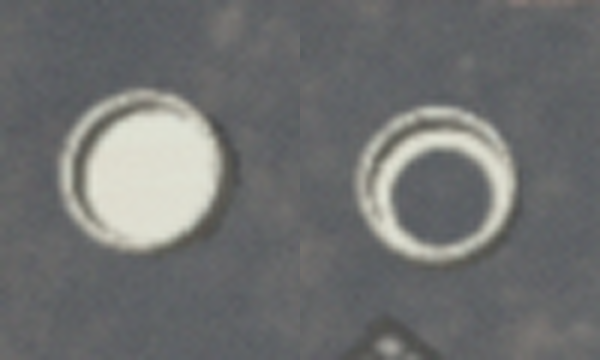

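The left tin (left crop, full tin at about px 195,228 in the top view) is filled by a disc. The right one (px 272,190) shows table through its opening, so it is the empty one.

Run:
```python
from h import *
D=np.load("top0.npz");im=D["im"].astype(int);C=cloud("top",D["d"]);z=C[...,2]
def box(u0,v0,u1,v1,lo,hi):
    m=np.zeros(z.shape,bool);m[v0:v1,u0:u1]=True;return C[m&(z>lo)&(z<hi)]
p=box(305,160,335,195,60,67);print("slim top",len(p),np.median(p,0),np.ptp(p,axis=0))
for lo,hi in((18,26),):
    p=box(412,130,492,202,lo,hi);c=cv2.minAreaRect(p[:,:2].astype(np.float32));print("tray walls",len(p),c)
p=box(425,140,480,195,0,9);print("tray floor",p.mean(0),cv2.minAreaRect(p[:,:2].astype(np.float32)))
for nm,b in dict(boxes=(280,120,345,165),boxes2=(135,120,225,185),left=(92,120,150,210),cans=(495,118,550,200),cans2=(445,225,535,275),bot=(130,35,270,120)).items():
    p=box(*b,30,400);print(nm,p.min(0).round(),p.max(0).round())
```

```text
slim top 95 [512.91206391 -78.6707913   63.63533842] [28.90150506 28.06864986  6.92108974]
tray walls 399 ((551.4133911132812, -424.6238098144531), (162.46688842773438, 161.10633850097656), 6.3213043212890625)
tray floor [ 553.20326155 -428.23108577    5.25041403] ((554.9437255859375, -430.7690734863281), (151.82388305664062, 151.8592529296875), 1.2050936222076416)
boxes [ 561. -129.   30.] [628.  27. 103.]
boxes2 [470. 161.  30.] [660. 401. 114.]
left [423. 339.  30.] [630. 497. 105.]
cans [ 484. -637.   30.] [ 644. -540.  119.]
cans2 [ 281. -581.   30.] [ 373. -412.  117.]
bot [628.  60.  31.] [740. 324. 369.]
```

{"method": "servo_tool", "body": {
  "motion": [
    {"travel": [0,0,0],"rot": [0,0,-0.017],"hand": 1},
    {"travel": [0,0,0],"rot": [0,0,-0.017],"hand": 1},
    {"travel": [0,0,0],"rot": [0,0,-0.017],"hand": 1},
    {"travel": [0,0,0],"rot": [0,0,-0.0165],"hand": 1},
    {"travel": [0,0,0],"rot": [0,0,0],"hand": 1}
  ]
}}

```text
clock: 0.52
position: [256.8, 569.4, 230.7]
ee_rot: [1.0, 0.001, -0.0, 0.001]
contact_force: [0.2, 0.4, -0.1]
gripper_width: 85.2
grasp_force: 0.0
```

{"method": "servo_tool", "body": {
  "motion": [
    {"travel": [0.0516,0.149,0],"rot": [0,0,0],"hand": 1},
    {"travel": [0.0516,0.149,0],"rot": [0,0,0],"hand": 1},
    {"travel": [0.0516,0.149,0],"rot": [0,0,0],"hand": 1},
    {"travel": [0.0516,0.149,0],"rot": [0,0,0],"hand": 1},
    {"travel": [0.0516,0.149,0],"rot": [0,0,0],"hand": 1},
    {"travel": [0.0516,0.149,0],"rot": [0,0,0],"hand": 1},
    {"travel": [0.0516,0.149,0],"rot": [0,0,0],"hand": 1},
    {"travel": [0.0516,0.149,0],"rot": [0,0,0],"hand": 1},
    {"travel": [0.0516,0.149,0],"rot": [0,0,0],"hand": 1},
    {"travel": [0,0,0],"rot": [0,0,0],"hand": 1}
  ]
}}

```text
clock: 1.35
position: [373.3, 229.2, 231.2]
ee_rot: [1.0, -0.004, -0.001, 0.001]
contact_force: [0.0, 0.3, 0.1]
gripper_width: 85.2
grasp_force: 0.0
```

{"method": "servo_tool", "body": {
  "motion": [
    {"travel": [0,0,0],"rot": [0,0,0],"hand": 1},
    {"travel": [0,0,0.14],"rot": [0,0,0],"hand": 1},
    {"travel": [0,0,0.14],"rot": [0,0,0],"hand": 1},
    {"travel": [0,0,0.14],"rot": [0,0,0],"hand": 1},
    {"travel": [0,0,0.14],"rot": [0,0,0],"hand": 1},
    {"travel": [0,0,0.08],"rot": [0,0,0],"hand": 1},
    {"travel": [0,0,0],"rot": [0,0,0],"hand": 1},
    {"travel": [0,0,0],"rot": [0,0,0],"hand": 1}
  ]
}}

```text
clock: 2.02
position: [372.9, 235.1, 70.7]
ee_rot: [1.0, 0.001, -0.001, 0.001]
contact_force: [0.4, 0.0, 0.9]
gripper_width: 85.7
grasp_force: 0.0
```

Run:
```python
from h import *
im,d=get_image("scene");print(sensors.read_state()["position"],sensors.read_state()["clock"])
print(proj("scene",np.array([373,234,30.])),proj("scene",sensors.read_state()["position"]))
u,v=proj("scene",np.array([373,234,60.])).astype(int)
a=im[max(0,v-60):v+60,u-80:u+80];t,dt=get_image("top");u2,v2=proj("top",np.array([373,234,60.])).astype(int);b=t[v2-60:v2+60,u2-50:u2+50]
f=lambda x:cv2.resize(x,None,fx=3,fy=3,interpolation=cv2.INTER_CUBIC)
print(u-80,v-60,u2-50,v2-60)
save("pics/r1.png",np.hstack([f(a),f(b)[:f(a).shape[0]]]))
```

```text
[373.68450203 235.91713812  71.9524721 ] 2.0667
[258.3394049  162.44285603] [257.6569404  150.92046387]
177 94 142 165
```

View pics/r1.png

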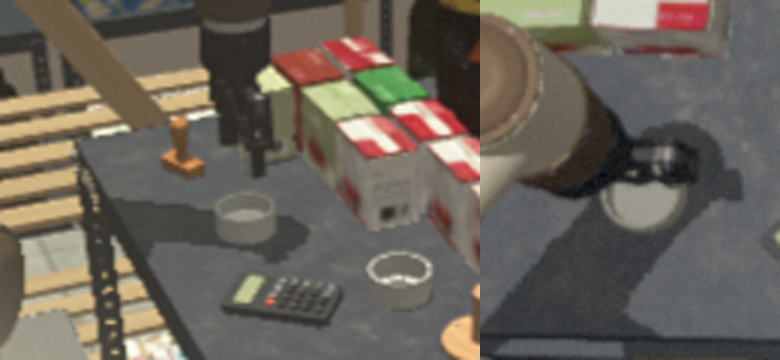

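The gripper stands above the full tin (left crop, about 245,215). The top view shows the ring directly below the fingers, so I can descend.

{"method": "servo_tool", "body": {
  "motion": [
    {"travel": [0,0.004,0.08],"rot": [0,0,0],"hand": 1},
    {"travel": [0,0,0.08],"rot": [0,0,0],"hand": 1},
    {"travel": [0,0,0.06],"rot": [0,0,0],"hand": 1},
    {"travel": [0,0,0.03],"rot": [0,0,0],"hand": 1},
    {"travel": [0,0,0.02],"rot": [0,0,0],"hand": 1},
    {"travel": [0,0,0],"rot": [0,0,0],"hand": 1},
    {"travel": [0,0,0],"rot": [0,0,0],"hand": 1}
  ]
}}

```text
clock: 2.7
position: [373.8, 234.2, 4.7]
ee_rot: [1.0, 0.0, 0.001, -0.001]
contact_force: [0.6, 0.4, 0.1]
gripper_width: 85.7
grasp_force: 0.0
```

{"method": "servo_tool", "body": {
  "motion": [
    {"travel": [0,0,0],"rot": [0,0,0],"hand": 0.5},
    {"travel": [0,0,0],"rot": [0,0,0],"hand": 0.5},
    {"travel": [0,0,0],"rot": [0,0,0],"hand": 0.5},
    {"travel": [0,0,0],"rot": [0,0,0],"hand": 0.5},
    {"travel": [0,0,0],"rot": [0,0,0],"hand": 0.5},
    {"travel": [0,0,0],"rot": [0,0,0],"hand": 0.5},
    {"travel": [0,0,0],"rot": [0,0,0],"hand": 0.5},
    {"travel": [0,0,0],"rot": [0,0,0],"hand": 0.5}
  ]
}}

```text
clock: 3.37
position: [373.6, 233.9, 5.5]
ee_rot: [1.0, 0.0, 0.001, -0.001]
contact_force: [-2.5, -0.2, 12.4]
gripper_width: 64.8
grasp_force: 63.0
```

{"method": "servo_tool", "body": {
  "motion": [
    {"travel": [0,0,-0.03],"rot": [0,0,0],"hand": 0.5},
    {"travel": [0,0,-0.08],"rot": [0,0,0],"hand": 0.5},
    {"travel": [0,0,-0.1],"rot": [0,0,0],"hand": 0.5},
    {"travel": [0,0,-0.1],"rot": [0,0,0],"hand": 0.5},
    {"travel": [0,0,-0.1],"rot": [0,0,0],"hand": 0.5},
    {"travel": [0,0,-0.07],"rot": [0,0,0],"hand": 0.5},
    {"travel": [0,0,0],"rot": [0,0,0],"hand": 0.5}
  ]
}}

```text
clock: 3.95
position: [374.8, 235.3, 127.8]
ee_rot: [1.0, 0.0, 0.003, -0.003]
contact_force: [0.6, 1.9, -1.9]
gripper_width: 65.0
grasp_force: 67.2
```

{"method": "servo_tool", "body": {
  "motion": [
    {"travel": [0.0548,0.1256,0],"rot": [0,0,0],"hand": 0.5},
    {"travel": [0.0548,0.1256,0],"rot": [0,0,0],"hand": 0.5},
    {"travel": [0.0548,0.1256,0],"rot": [0,0,0],"hand": 0.5},
    {"travel": [0.0548,0.1256,0],"rot": [0,0,0],"hand": 0.5},
    {"travel": [0.0548,0.1256,0],"rot": [0,0,0],"hand": 0.5},
    {"travel": [0.0548,0.1256,0],"rot": [0,0,0],"hand": 0.5},
    {"travel": [0.0548,0.1256,0],"rot": [0,0,0],"hand": 0.5},
    {"travel": [0.0548,0.1256,0],"rot": [0,0,0],"hand": 0.5},
    {"travel": [0.0548,0.1256,0],"rot": [0,0,0],"hand": 0.5},
    {"travel": [0.0548,0.1256,0],"rot": [0,0,0],"hand": 0.5}
  ]
}}

```text
clock: 4.78
position: [509.7, -82.2, 122.7]
ee_rot: [1.0, -0.0, -0.001, -0.0]
contact_force: [0.5, 1.1, -2.7]
gripper_width: 64.7
grasp_force: 67.5
```

{"method": "servo_tool", "body": {
  "motion": [
    {"travel": [0,0,0],"rot": [0,0,0],"hand": 0.5},
    {"travel": [0,0,0],"rot": [0,0,0],"hand": 0.5},
    {"travel": [0,0,0],"rot": [0,0,0],"hand": 0.5},
    {"travel": [0,0,0],"rot": [0,0,0],"hand": 0.5}
  ]
}}

```text
clock: 5.12
position: [509.4, -79.8, 123.2]
ee_rot: [1.0, 0.001, -0.001, -0.0]
contact_force: [-0.7, -0.5, -2.4]
gripper_width: 64.7
grasp_force: 68.2
```

Run:
```python
from h import *
im,d=get_image("scene");t,dt=get_image("top");s=sensors.read_state();print(s["position"],s["ee_rot"],s["contact_force"])
c=np.array([512.9,-78.7,90.])
u,v=proj("scene",c).astype(int);u2,v2=proj("top",c).astype(int)
f=lambda x:cv2.resize(x,None,fx=4,fy=4,interpolation=cv2.INTER_CUBIC)
print(u-50,v-60,u2-40,v2-60)
save("pics/p1.png",np.hstack([f(im[v-60:v+60,u-50:u+50]),f(t[v2-60:v2+60,u2-40:u2+40])]))
# ring edges and post axis in the scene view
C=cloud("scene",d)
w=C[v-60:v+60,u-50:u+50].reshape(-1,3)
col=im[v-60:v+60,u-50:u+50].reshape(-1,3).astype(int)
k=(col[:,0]-col[:,2]>45)&(w[:,2]>15)&(w[:,2]<62)&(abs(w[:,0]-513)<50)&(abs(w[:,1]+79)<50)
print("stem",k.sum(),w[k].min(0),w[k].max(0))
k=(abs(np.ptp(col,axis=1))<30)&(col.max(1)>90)&(w[:,2]>95)&(w[:,2]<160)&(abs(w[:,0]-513)<50)&(abs(w[:,1]+79)<50)
print("ring",k.sum(),w[k].min(0),w[k].max(0))
print(proj("scene",s["position"]-[0,0,5.]))
```

```text
[509.7922521  -79.486764   123.72735032] [ 9.99999459e-01  1.01283987e-03 -2.29987111e-04 -4.86857662e-05] [ 0.41448716 -0.22341655 -0.80054497]
289 122 280 110
stem 79 [493.35192915 -98.71662643  15.05289482] [562.84977824 -62.46477243  61.83008737]
ring 311 [ 471.89087683 -120.25470575  116.77729754] [532.7862927  -41.41415016 159.64208569]
[339.22365784 174.42622756]
```

View pics/p1.png

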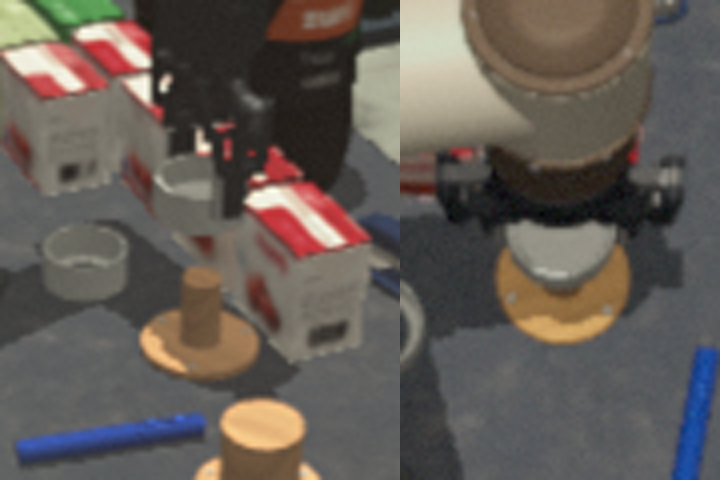

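The ring hangs at scene px about (338,170), over the post's axis at px 339. The top view also shows it centred over the foot, and the tool pose agrees with the measured post to about 3 mm, so I'll lower it.

{"method": "servo_tool", "body": {
  "motion": [
    {"travel": [0.004,0,0.06],"rot": [0,0,0],"hand": 0.5},
    {"travel": [0,0,0.06],"rot": [0,0,0],"hand": 0.5},
    {"travel": [0,0,0.06],"rot": [0,0,0],"hand": 0.5},
    {"travel": [0,0,0.03],"rot": [0,0,0],"hand": 0.5},
    {"travel": [0,0,0.03],"rot": [0,0,0],"hand": 0.5},
    {"travel": [0,0,0.03],"rot": [0,0,0],"hand": 0.5},
    {"travel": [0,0,0.03],"rot": [0,0,0],"hand": 0.5},
    {"travel": [0,0,0],"rot": [0,0,0],"hand": 0.5}
  ]
}}

```text
clock: 5.88
position: [510.7, -80.3, 47.8]
ee_rot: [1.0, 0.0, -0.001, 0.0]
contact_force: [0.3, -0.3, -1.6]
gripper_width: 64.8
grasp_force: 68.2
```

{"method": "servo_tool", "body": {
  "motion": [
    {"travel": [0,0,0.03],"rot": [0,0,0],"hand": 0.5},
    {"travel": [0,0,0.03],"rot": [0,0,0],"hand": 0.5},
    {"travel": [0,0,0.03],"rot": [0,0,0],"hand": 0.5},
    {"travel": [0,0,0.024],"rot": [0,0,0],"hand": 0.5},
    {"travel": [0,0,0.012],"rot": [0,0,0],"hand": 0.5},
    {"travel": [0,0,0],"rot": [0,0,0],"hand": 0.5},
    {"travel": [0,0,0],"rot": [0,0,0],"hand": 0.5}
  ]
}}

```text
clock: 6.47
position: [511.3, -80.5, 17.1]
ee_rot: [1.0, 0.0, -0.0, 0.0]
contact_force: [-0.2, 0.7, -0.6]
gripper_width: 64.5
grasp_force: 68.3
```

{"method": "servo_tool", "body": {
  "motion": [
    {"travel": [0,0,0.004],"rot": [0,0,0],"hand": 0.5},
    {"travel": [0,0,0],"rot": [0,0,0],"hand": 0.5},
    {"travel": [0,0,0],"rot": [0,0,0],"hand": 0.5}
  ]
}}

```text
clock: 6.72
position: [511.5, -80.4, 16.6]
ee_rot: [1.0, 0.0, 0.0, -0.0]
contact_force: [-0.5, 0.7, -0.8]
gripper_width: 65.0
grasp_force: 68.3
```

{"method": "servo_tool", "body": {
  "motion": [
    {"travel": [0,0,0.006],"rot": [0,0,0],"hand": 0.5},
    {"travel": [0,0,0.004],"rot": [0,0,0],"hand": 0.5},
    {"travel": [0,0,0],"rot": [0,0,0],"hand": 0.5},
    {"travel": [0,0,0],"rot": [0,0,0],"hand": 0.5}
  ]
}}

```text
clock: 7.05
position: [511.3, -80.5, 13.8]
ee_rot: [1.0, 0.0, -0.0, -0.0]
contact_force: [-0.0, 0.9, -1.4]
gripper_width: 64.4
grasp_force: 68.3
```

{"method": "servo_tool", "body": {
  "motion": [
    {"travel": [0,0,0.004],"rot": [0,0,0],"hand": 0.5},
    {"travel": [0,0,0.004],"rot": [0,0,0],"hand": 0.5},
    {"travel": [0,0,0],"rot": [0,0,0],"hand": 0.5},
    {"travel": [0,0,0],"rot": [0,0,0],"hand": 0.5}
  ]
}}

```text
clock: 7.38
position: [511.3, -80.5, 13.6]
ee_rot: [1.0, 0.0, 0.0, 0.0]
contact_force: [-4.3, 1.1, 13.3]
gripper_width: 64.8
grasp_force: 69.6
```

{"method": "servo_tool", "body": {
  "motion": [
    {"travel": [0,0,0],"rot": [0,0,0],"hand": 1},
    {"travel": [0,0,0],"rot": [0,0,0],"hand": 1},
    {"travel": [0,0,0],"rot": [0,0,0],"hand": 1},
    {"travel": [0,0,0],"rot": [0,0,0],"hand": 1},
    {"travel": [0,0,0],"rot": [0,0,0],"hand": 1},
    {"travel": [0,0,0],"rot": [0,0,0],"hand": 1}
  ]
}}

```text
clock: 7.88
position: [511.2, -80.5, 11.6]
ee_rot: [1.0, 0.0, -0.0, 0.0]
contact_force: [-0.4, 0.5, -0.0]
gripper_width: 85.6
grasp_force: 0.0
```

{"method": "servo_tool", "body": {
  "motion": [
    {"travel": [0,0,-0.03],"rot": [0,0,0],"hand": 1},
    {"travel": [0,0,-0.06],"rot": [0,0,0],"hand": 1},
    {"travel": [0,0,-0.08],"rot": [0,0,0],"hand": 1},
    {"travel": [0,0,-0.08],"rot": [0,0,0],"hand": 1},
    {"travel": [0,0,-0.08],"rot": [0,0,0],"hand": 1},
    {"travel": [0,0,-0.08],"rot": [0,0,0],"hand": 1},
    {"travel": [0,0,0],"rot": [0,0,0],"hand": 1},
    {"travel": [0,0,0],"rot": [0,0,0],"hand": 1}
  ]
}}

```text
clock: 8.55
position: [511.9, -80.3, 115.8]
ee_rot: [1.0, 0.0, 0.002, -0.0]
contact_force: [-0.2, -0.3, -0.3]
gripper_width: 85.3
grasp_force: 0.0
```

Run:
```python
from h import *
im,d=get_image("scene");t,dt=get_image("top");s=sensors.read_state();print(s["position"],s["contact_force"])
c=np.array([512.9,-78.7,60.])
u,v=proj("scene",c).astype(int);u2,v2=proj("top",c).astype(int)
f=lambda x:cv2.resize(x,None,fx=5,fy=5,interpolation=cv2.INTER_CUBIC)
print(u-40,v-50,u2-35,v2-50)
save("pics/p2.png",np.hstack([f(im[v-50:v+50,u-40:u+40]),f(t[v2-50:v2+50,u2-35:u2+35])]))
for n,dd in(("scene",d),("top",dt)):
    w=cloud(n,dd).reshape(-1,3);k=(w[:,2]>67)&(w[:,2]<75)&(np.hypot(w[:,0]-512,w[:,1]+79)<34)
    if k.sum():print(n,"base top",k.sum(),w[k].mean(0),w[k].min(0),w[k].max(0))
    k=(w[:,2]>32)&(w[:,2]<44)&(np.hypot(w[:,0]-512,w[:,1]+79)<50)
    print(n,"ring rim",k.sum(),w[k].min(0),w[k].max(0))
```

```text
[510.59365031 -80.49776051 113.86442838] [ 0.19624785 -1.1208841  -0.24393417]
299 141 285 123
scene base top 167 [506.83916662 -83.03652406  71.25022638] [ 479.36471583 -109.46940659   67.26710042] [534.78294724 -53.66372716  74.94926779]
scene ring rim 121 [ 476.01452292 -113.59447899   32.04928633] [561.74567377 -47.64221121  43.92935405]
top base top 275 [506.80657858 -80.93535525  72.11232864] [ 482.14462892 -106.17147503   67.02977663] [530.11010634 -53.38472628  74.98605795]
top ring rim 73 [ 478.41920172 -111.85647628   32.44275113] [528.38931596 -47.39211986  43.62145204]
```

View pics/p2.png

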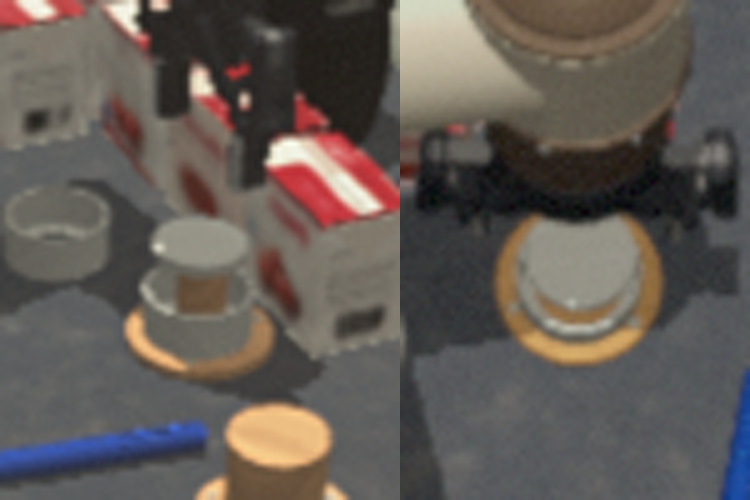

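The ring stands on the foot and the base lies flat on the post top (scene px about 339,190; centre near 507,-81, top at z≈71). Next I grip the base low on the fingertips.

{"method": "servo_tool", "body": {
  "motion": [
    {"travel": [-0.014,0,0.06],"rot": [0,0,0],"hand": 1},
    {"travel": [0,0,0.06],"rot": [0,0,0],"hand": 1},
    {"travel": [0,0,0.06],"rot": [0,0,0],"hand": 1},
    {"travel": [0,0,0.03],"rot": [0,0,0],"hand": 1},
    {"travel": [0,0,0.012],"rot": [0,0,0],"hand": 1},
    {"travel": [0,0,0],"rot": [0,0,0],"hand": 1},
    {"travel": [0,0,0],"rot": [0,0,0],"hand": 1}
  ]
}}

```text
clock: 9.23
position: [508.0, -80.5, 58.9]
ee_rot: [1.0, 0.0, -0.0, 0.0]
contact_force: [0.3, 0.4, 0.0]
gripper_width: 85.6
grasp_force: 0.0
```

{"method": "servo_tool", "body": {
  "motion": [
    {"travel": [0,0,0],"rot": [0,0,0],"hand": 0.4},
    {"travel": [0,0,0],"rot": [0,0,0],"hand": 0.4},
    {"travel": [0,0,0],"rot": [0,0,0],"hand": 0.4},
    {"travel": [0,0,0],"rot": [0,0,0],"hand": 0.4},
    {"travel": [0,0,0],"rot": [0,0,0],"hand": 0.4},
    {"travel": [0,0,0],"rot": [0,0,0],"hand": 0.4},
    {"travel": [0,0,0],"rot": [0,0,0],"hand": 0.4},
    {"travel": [0,0,0],"rot": [0,0,0],"hand": 0.4},
    {"travel": [0,0,0],"rot": [0,0,0],"hand": 0.4}
  ]
}}

```text
clock: 9.98
position: [508.5, -80.5, 60.1]
ee_rot: [1.0, 0.0, 0.001, 0.0]
contact_force: [-1.0, 0.8, 5.9]
gripper_width: 53.2
grasp_force: 61.8
```

{"method": "servo_tool", "body": {
  "motion": [
    {"travel": [0,0,-0.02],"rot": [0,0,0],"hand": 0.4},
    {"travel": [0,0,-0.04],"rot": [0,0,0],"hand": 0.4},
    {"travel": [0,0,-0.06],"rot": [0,0,0],"hand": 0.4},
    {"travel": [0,0,-0.06],"rot": [0,0,0],"hand": 0.4},
    {"travel": [0,0,-0.06],"rot": [0,0,0],"hand": 0.4},
    {"travel": [0,0,-0.06],"rot": [0,0,0],"hand": 0.4},
    {"travel": [0,0,-0.06],"rot": [0,0,0],"hand": 0.4},
    {"travel": [0,0,0],"rot": [0,0,0],"hand": 0.4},
    {"travel": [0,0,0],"rot": [0,0,0],"hand": 0.4}
  ]
}}

```text
clock: 10.73
position: [508.0, -80.3, 149.7]
ee_rot: [1.0, 0.0, 0.001, -0.0]
contact_force: [-0.2, -0.1, -1.3]
gripper_width: 53.1
grasp_force: 63.0
```

Run:
```python
from h import *
im,d=get_image("scene");t,dt=get_image("top");s=sensors.read_state();print(s["position"],s["contact_force"],s["gripper_width"],s["grasp_force"])
c=np.array([510,-79,100.])
u,v=proj("scene",c).astype(int)
f=lambda x:cv2.resize(x,None,fx=5,fy=5,interpolation=cv2.INTER_CUBIC)
print(u-40,v-50)
save("pics/p3.png",f(im[v-50:v+60,u-40:u+40]))
```

```text
[506.97234771 -80.4654902  148.06612809] [-0.3025796  -0.16874544 -1.08895977] 52.963775475321 62.97625422477722
298 129
```

View pics/p3.png

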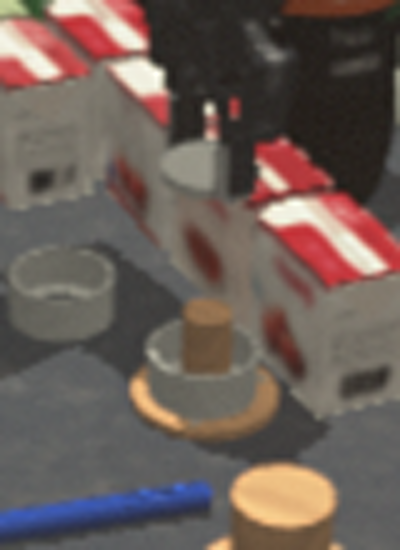

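The base is held level at the fingertips (px about 337,163). The ring is left standing round the post on the foot. Moving to the tray.

{"method": "servo_tool", "body": {
  "motion": [
    {"travel": [0.0176,0.1388,0],"rot": [0,0,0],"hand": 0.4},
    {"travel": [0.0176,0.1388,0],"rot": [0,0,0],"hand": 0.4},
    {"travel": [0.0176,0.1388,0],"rot": [0,0,0],"hand": 0.4},
    {"travel": [0.0176,0.1388,0],"rot": [0,0,0],"hand": 0.4},
    {"travel": [0.0176,0.1388,0],"rot": [0,0,0],"hand": 0.4},
    {"travel": [0.0176,0.1388,0],"rot": [0,0,0],"hand": 0.4},
    {"travel": [0.0176,0.1388,0],"rot": [0,0,0],"hand": 0.4},
    {"travel": [0.0176,0.1388,0],"rot": [0,0,0],"hand": 0.4},
    {"travel": [0.0176,0.1388,0],"rot": [0,0,0],"hand": 0.4},
    {"travel": [0.0176,0.1388,0],"rot": [0,0,0],"hand": 0.4}
  ]
}}

```text
clock: 11.67
position: [551.1, -428.8, 146.7]
ee_rot: [1.0, 0.0, -0.002, -0.001]
contact_force: [1.6, 0.7, -0.5]
gripper_width: 53.2
grasp_force: 63.1
```

{"method": "servo_tool", "body": {
  "motion": [
    {"travel": [0,0,0],"rot": [0,0,0],"hand": 0.4},
    {"travel": [0,0,0],"rot": [0,0,0],"hand": 0.4},
    {"travel": [0,0,0],"rot": [0,0,0],"hand": 0.4},
    {"travel": [0,0,0.1],"rot": [0,0,0],"hand": 0.4},
    {"travel": [0,0,0.1],"rot": [0,0,0],"hand": 0.4},
    {"travel": [0,0,0.1],"rot": [0,0,0],"hand": 0.4},
    {"travel": [0,0,0.1],"rot": [0,0,0],"hand": 0.4},
    {"travel": [0,0,0.05],"rot": [0,0,0],"hand": 0.4},
    {"travel": [0,0,0],"rot": [0,0,0],"hand": 0.4},
    {"travel": [0,0,0],"rot": [0,0,0],"hand": 0.4}
  ]
}}

```text
clock: 12.5
position: [552.1, -426.8, 36.4]
ee_rot: [1.0, 0.001, -0.001, 0.0]
contact_force: [-0.2, -0.5, 0.3]
gripper_width: 52.5
grasp_force: 63.2
```

{"method": "servo_tool", "body": {
  "motion": [
    {"travel": [0,0,0.06],"rot": [0,0,0],"hand": 0.4},
    {"travel": [0,0,0.04],"rot": [0,0,0],"hand": 0.4},
    {"travel": [0,0,0.02],"rot": [0,0,0],"hand": 0.4},
    {"travel": [0,0,0.008],"rot": [0,0,0],"hand": 0.4},
    {"travel": [0,0,0],"rot": [0,0,0],"hand": 0.4},
    {"travel": [0,0,0],"rot": [0,0,0],"hand": 0.4}
  ]
}}

```text
clock: 13.0
position: [552.3, -427.7, 5.0]
ee_rot: [1.0, 0.0, 0.0, 0.0]
contact_force: [1.0, -0.2, -0.3]
gripper_width: 53.3
grasp_force: 63.2
```

{"method": "servo_tool", "body": {
  "motion": [
    {"travel": [0,0,0.008],"rot": [0,0,0],"hand": 0.4},
    {"travel": [0,0,0],"rot": [0,0,0],"hand": 0.4},
    {"travel": [0,0,0],"rot": [0,0,0],"hand": 0.4}
  ]
}}

```text
clock: 13.25
position: [552.0, -427.5, 2.6]
ee_rot: [1.0, 0.0, 0.0, 0.0]
contact_force: [0.0, -0.2, -0.6]
gripper_width: 53.4
grasp_force: 63.2
```

{"method": "servo_tool", "body": {
  "motion": [
    {"travel": [0,0,0.004],"rot": [0,0,0],"hand": 0.4},
    {"travel": [0,0,0.004],"rot": [0,0,0],"hand": 0.4},
    {"travel": [0,0,0],"rot": [0,0,0],"hand": 0.4},
    {"travel": [0,0,0],"rot": [0,0,0],"hand": 0.4}
  ]
}}

```text
clock: 13.58
position: [552.2, -427.6, 1.4]
ee_rot: [1.0, 0.0, 0.0, 0.0]
contact_force: [-1.5, 2.4, 5.0]
gripper_width: 53.1
grasp_force: 63.8
```

Contact with the tray floor (5 N). Releasing and retreating.

{"method": "servo_tool", "body": {
  "motion": [
    {"travel": [0,0,0],"rot": [0,0,0],"hand": 0.75},
    {"travel": [0,0,0],"rot": [0,0,0],"hand": 0.9},
    {"travel": [0,0,0],"rot": [0,0,0],"hand": 0.9},
    {"travel": [0,0,0],"rot": [0,0,0],"hand": 0.9},
    {"travel": [0,0,-0.02],"rot": [0,0,0],"hand": 0.9},
    {"travel": [0,0,-0.08],"rot": [0,0,0],"hand": 0.9},
    {"travel": [0,0,-0.15],"rot": [0,0,0],"hand": 0.9},
    {"travel": [0,0,-0.15],"rot": [0,0,0],"hand": 0.9},
    {"travel": [0,0,-0.15],"rot": [0,0,0],"hand": 0.9},
    {"travel": [0,0,-0.15],"rot": [0,0,0],"hand": 0.9}
  ]
}}

```text
clock: 14.42
position: [551.7, -427.4, 177.5]
ee_rot: [1.0, 0.0, 0.0, 0.0]
contact_force: [1.1, -0.3, 0.8]
gripper_width: 77.0
grasp_force: 0.0
```

{"method": "servo_tool", "body": {
  "motion": [
    {"travel": [-0.1,0,0],"rot": [0,0,0],"hand": 0.9},
    {"travel": [-0.1,0,0],"rot": [0,0,0],"hand": 0.9},
    {"travel": [-0.1,0,0],"rot": [0,0,0],"hand": 0.9},
    {"travel": [0,0,0],"rot": [0,0,0],"hand": 0.9},
    {"travel": [0,0,0],"rot": [0,0,0],"hand": 0.9},
    {"travel": [0,0,0],"rot": [0,0,0],"hand": 0.9}
  ]
}}

```text
clock: 14.92
position: [477.3, -427.8, 175.8]
ee_rot: [1.0, 0.0, 0.0, 0.0]
contact_force: [-0.4, 0.4, -0.3]
gripper_width: 76.8
grasp_force: 0.0
```

Run:
```python
from h import *
im,d=get_image("scene");t,dt=get_image("top");s=sensors.read_state();print(s["position"],s["contact_force"],s["clock"])
save("pics/f.png",np.hstack([cv2.resize(im[130:330,280:480],None,fx=2,fy=2),cv2.resize(t[100:300,300:500],None,fx=2,fy=2)]))
for n,dd in(("scene",d),("top",dt)):
    w=cloud(n,dd).reshape(-1,3);k=(np.hypot(w[:,0]-552,w[:,1]+428)<26);print(n,k.sum(),np.percentile(w[k][:,2],[5,50,95]))
```

```text
[ 477.79836204 -427.55717937  175.25534712] [ 1.46934497  0.11616011 -0.09953748] 15.0167
scene 251 [ 8.16956327 12.28971989 14.52003689]
top 84 [ 8.34398767 13.64305314 18.0514237 ]
```

View pics/f.png

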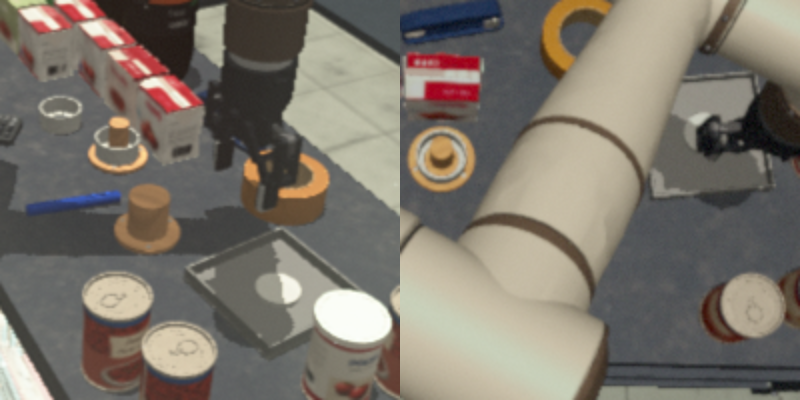

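The base lies flat in the tray (scene px about 419,275, top at z≈12). The ring stands round the slim post on its foot, and the arm is clear of everything.

```bash
python3 -c "
from bench import job_done
print(job_done())"
```

```text
the job is handed in; nothing more can be done
None
```

The job is done and handed in at about 15 s: the base lies flat in the grey tray, the ring stands round the slim post on its foot, and the arm is clear.

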